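# Hang the drilling jig on the jig tree

### The arm

A 6-joint arm with a two-finger parallel gripper is mounted at the origin on the work surface. World frame = base frame: x ahead of the robot, y to its left, z up, the work surface at z = 0. Lengths are in m, angles in degrees, forces in N, time in s.
With the tool pointing down it reaches from about 0.4 to 0.825 m from the base axis. Payload 7 kg.
Tool frame: the origin (TCP) lies midway between the tips of the shut fingers; the grasp point (between the pads) lies 19 mm behind it; z points along the fingers, y is the line along which they close (so a half turn about z gives the same grasp; the last joint's range is limited). The gripper opens to 88 mm and grips with 3 to 60 N. Pads are 19 mm wide; open, the fingers measure 130 mm over their backs; the gripper's body (78 mm by 193 mm) begins 47 mm behind the grasp point.
Start: joints at [-58.608, 20.546, 0.682, 0, -70.136, -16.507], TCP at [0.173, -0.652, 0.227] pointing down, gripper open.
Joint ranges: [-176.03, 176.03], [-82.01, 121.73], [-58.28, 71.71], [-173.87, 95.51], [-174.79, -0.11], [-173.66, 173.66]. Speed limits (degrees/s): [136.94, 136.94, 172.46, 180, 180, 180].

### API

Orientations are given as a 3x3 rotation matrix whose columns are the frame's x, y, z axes.
In Python, from rig import robot gives the robot as it stands. Calls block until the motion is done:
- robot.goto(position, orientation): joint-space move of the TCP to a pose.
- robot.servo_line(position, ori=None, speed=0.15): straight line of the TCP; ori=None keeps the orientation; speed is the mean speed in m/s.
- robot.movej(angles): joint-space move.
- robot.move_gripper(opening): opening from 0.0 (shut) to 1.0 (fully open); the grip force is fixed at half the most; returns when the fingers have stopped.
- robot.dwell(seconds).
- robot.ik(position, orientation): joint angles nearest the present ones, or None.
- robot.grab_frame(name): name is "side" or "top"; returns (picture, depth): 420x560x3 uint8, red, green, blue; 420x560 float32, m along the optical axis (not along the pixel's ray), 0 where there is no reading.
- robot.camera_info(name): a dict with "vfov" (degrees; the focal length in pixels is half the picture's height over the tangent of half this angle, whatever the lens; pixels are square), "cx", "cy" (the principal point, pixels), "view" (4x4, takes a point from world to camera coordinates). Camera axes: x right, y down, z forward; pixel columns grow to the right and rows downward; lengths in m; the calibration is good to about 2 mm. A picture is of the moment at which its call begins. camera_info takes no time and is no camera call.
A pose or a line that the arm cannot do raises robot.Unreachable and nothing moves.
- robot.job_done(): hands the job in; it is judged then, once.
Readings, each from a call of its own:
- robot.read_t(): time.
- robot.read_qpos(): joint angles.
- robot.read_qvel(): joint speeds.
- robot.read_effort(): joint torques, N m.
- robot.read_position(): TCP position.
- robot.read_tcp_rot(): TCP orientation.
- robot.read_force(): force on the tool from outside, world axes, zero at the start.
- robot.read_ft_torque(): the same for the moment, N m.
- robot.read_grip_width(): opening from 0.0 (shut) to 1.0 (fully open).
- robot.read_finger_force(): force on a finger pad.
Only numpy, scipy, OpenCV 4.12 (cv2) and the standard library are available. Lean on these libraries where they do the work, as an engineer would, in place of code of your own. Each camera call takes 0.05 s, during which the arm holds its last target. There are 200 camera calls.

### The job

Turn the jig tree gently anticlockwise (seen from above) until it comes up against its stop, which brings its empty branch round to face you. Then take the upright plywood drilling jig that has a socket on its back, slide the socket down over the two pins of the empty branch and press it gently past the drag of the spring leaf until it is fully home on the branch, with the tree still at its stop. Never press hard on the tree, let go of the jig, and leave everything else on the bench as it is.

Things in the scene. Friction and masses are not known exactly. Their poses are not given: they have to be found in the camera images.
- tree (a joint): Angle of the jig tree about its post (rad), growing anticlockwise from above; its zero means nothing. Stiff hinge: 0.42 N m to turn (4 to 6 N at 70 to 100 mm from the axis); stays where left. Ends at a hard, unmarked stop, to be felt, where the empty branch faces the robot within about 25 degrees; starts 0.9 to 1.5 rad short of it. Over 25 N from the robot on the tree is too hard.
- tree_top (a point): Centre of the top of the tree's round steel post (31 mm thick), on the turning axis, 165 mm above the table. Fixed round foot, 170 mm across. Three grey branches 120 degrees apart; two carry plywood jigs (fixed; up to 45 mm above and 55 mm below the branch tops, out to 160 mm from the axis), one is empty and at first points roughly to the left (+y).
- branch_seat (a point): Middle of the flat shoulder (15 x 44 mm, ends 5 mm outside the pins) of the empty branch, 110 mm from the axis, 140 mm up. -x points outward along the branch, y across, z up. Branch: bar 20 mm wide, 16 high. Two upright 8 mm pins, tapered over their top 12 mm, 34 mm high, 22 mm apart along y (30 over both). A spring leaf between them drags on the socket by 2 to 7 N and must be pushed past.
- jig: The drilling jig to hang, plywood and dark wood, about 0.17 kg. Origin: underside, at the plate's middle; z up, +x out of its back. Plate 18 (x) x 70 (y) x 135 mm high on a foot 54 x 70 x 16 mm (x -45 to +9). Dark socket on its back: 48 mm wide, z 60 to 88, x 9 to 30 mm; slot through it 11 (x) x 32 mm (y), open below and above. Stands far left or right, its back roughly to +x.
- jig_socket (a point): Middle of the slot's lower mouth: 18.5 mm behind the plate's middle, 60 mm above the jig's underside. Axes as jig. When home it lies on branch_seat with its axes parallel to branch_seat's (jig +x to the post). More than 25 N from the jig on the tree is too hard.
- jig_grip (a point): Place to grip the jig from above across its 18 mm thickness: plate's middle, 15 mm below its top edge, 120 mm above its underside.
- stop_block: Bystander much like the jig but with no socket: plywood plate 22 x 75 x 120 mm on a dark foot 60 x 75 mm. Origin at its underside. It stands at the other end. Leave it.
- glue: Bystander: white glue bottle 56 mm thick, 150 mm high. Origin at its underside.
- tape: Bystander: roll of paper tape lying flat, 100 mm across, 24 mm high, on the table in front of the tree. Origin at its underside.
- bit_block: Bystander: plywood block 40 x 110 x 45 mm with upright drill bits. Origin at its underside.
- driver: Bystander: screwdriver with a red handle, lying right of the tree's far side. Origin at its underside.
- frame0: Bystander: small dark wooden frame tray, 75 x 45 x 14 mm, lying beyond the tree. Origin at its underside.
- frame1: Bystander: small dark wooden frame tray, 75 x 45 x 14 mm, lying beyond the tree. Origin at its underside.
Mind the look-alikes: they are no part of the job. What is shaped like the jig but red is not meant.

How it is judged:
By the outcome, as a careful person would: the job done as asked, in the order asked, and still so for the second after the job is handed in, with the robot touching nothing.
It also fails if it takes over 72 s, if anything falls off the work surface, if the arm or the gripper's body presses on something with over 40 N, if the wrist force passes 120 N, or if a joint passes its speed limit or range.

## Working session

There is one attempt and no reset: what is moved stays moved. The work goes in short steps, each a Python script; the robot and the scene stay as the last script left them, time stands still between calls to the robot, and variables do not carry over. Pictures are saved under pics/ and viewed, at most 10 in all, crops included, and the job is handed in when it is done.

```bash
ls; mkdir -p pics
cat > h.py <<'E'
import numpy as np, cv2
from rig import robot
def K(n):
    c=robot.camera_info(n); f=210/np.tan(np.radians(c['vfov'])/2); return f,c['cx'],c['cy'],np.array(c['view'])
def cloud(n,d):
    f,cx,cy,V=K(n); v,u=np.mgrid[0:420,0:560]
    P=np.stack([(u-cx)/f*d,(v-cy)/f*d,d],-1); return (P-V[:3,3])@V[:3,:3]
def snap(n,name):
    p,d=robot.grab_frame(n); cv2.imwrite(f'pics/{name}.png',p[:,:,::-1]); np.save(f'pics/{name}.npy',d); return p,d,cloud(n,d)
E
python3 - <<'E'
from h import *
for n in ('top','side'):
    p,d,P=snap(n,n+'0'); c=robot.camera_info(n); print(n,c['vfov'],c['cx'],c['cy'],np.linalg.inv(np.array(c['view'])).round(3).tolist())
print(robot.read_t())
E
```

```text
pics
top 47.452296579101365 280.13238981722907 215.5789296957501 [[-0.027, -0.99, 0.14, 0.353], [-1.0, 0.027, -0.005, 0.046], [0.001, -0.14, -0.99, 1.225], [0.0, 0.0, 0.0, 1.0]]
side 51.12414843052912 280.0171857223246 209.5270857476489 [[-0.954, -0.198, 0.224, 0.242], [-0.299, 0.641, -0.707, 0.844], [-0.003, -0.742, -0.671, 0.889], [0.0, 0.0, 0.0, 1.0]]
0.1
```

View pics/top0.png

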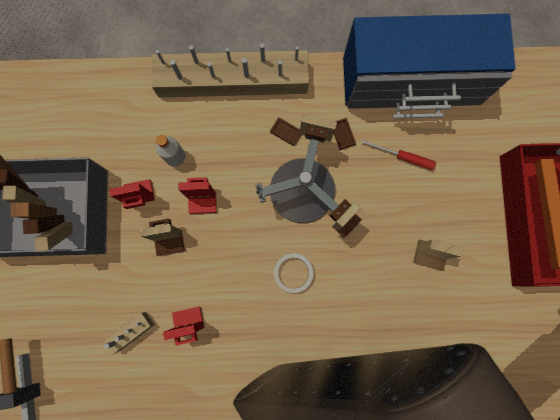

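View pics/side0.png

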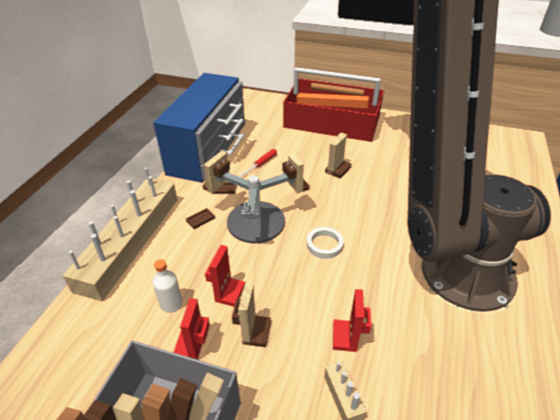

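Run:
```python
from h import *
a=cv2.imread('pics/top0.png'); b=cv2.imread('pics/side0.png')
r=lambda i,y,x,h,w:cv2.resize(i[y:y+h,x:x+w],(400,300),interpolation=cv2.INTER_CUBIC)
cv2.imwrite('pics/z1.png',np.vstack([np.hstack([r(a,165,100,90,120),r(a,205,385,90,120)]),np.hstack([r(b,270,200,90,120),r(a,115,240,135,180)])]))
d=np.load('pics/top0.npy');P=cloud('top',d)
for u,v in [(305,178),(262,190),(300,183),(275,188),(317,122),(350,212),(160,234),(175,243),(445,250),(430,260),(294,256),(200,183)]:
    print(u,v,P[v,u].round(3))
```

```text
305 178 [ 0.588 -0.018  0.162]
262 190 [0.566 0.081 0.144]
300 183 [ 0.581 -0.008  0.138]
275 188 [0.571 0.051 0.137]
317 122 [ 0.712 -0.049  0.182]
350 212 [ 0.504 -0.113  0.185]
160 234 [0.474 0.322 0.113]
175 243 [0.461 0.309 0.013]
445 250 [ 0.418 -0.339  0.118]
430 260 [ 0.4   -0.333  0.023]
294 256 [0.419 0.008 0.023]
200 183 [0.589 0.225 0.133]
```

View pics/z1.png

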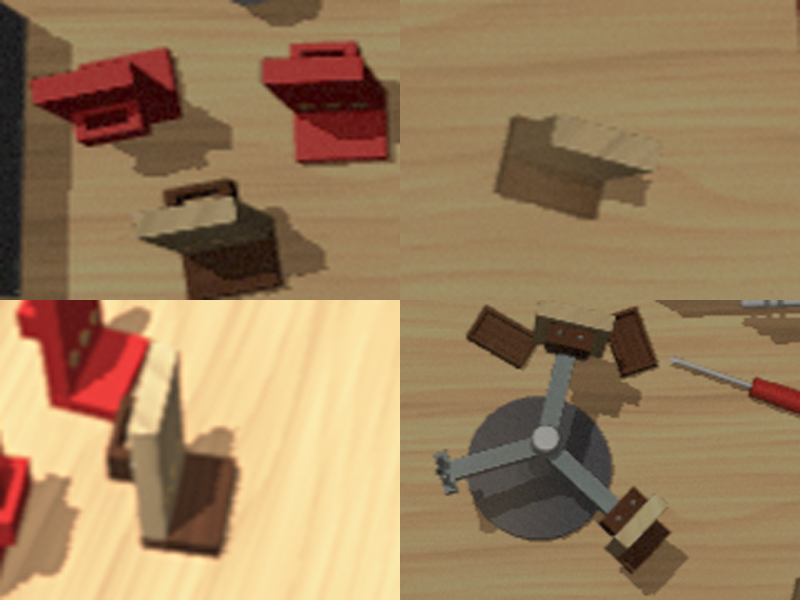

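```bash
cat >> h.py <<'E'
def R(yaw):  # tool down, tool y along yaw (rad)
    y=np.array([np.cos(yaw),np.sin(yaw),0]); z=np.array([0,0,-1.]); return np.stack([np.cross(y,z),y,z],1)
def near(P,c,r,z0,z1):
    m=(np.hypot(P[...,0]-c[0],P[...,1]-c[1])<r)&(P[...,2]>z0)&(P[...,2]<z1); return P[m]
def rect(Q): 
    (c,s,a)=cv2.minAreaRect((Q[:,:2]*1000).astype(np.float32)); return np.round(c,1),np.round(s,1),round(a,1),len(Q)
E
python3 - <<'E'
from h import *
Ps=[snap(n,n+'1')[2] for n in ('top','side')]
for n,P in zip(('top','side'),Ps):
    q=near(P,(.588,-.018),.025,.155,.175); print(n,'post',q.mean(0).round(4),cv2.minEnclosingCircle((q[:,:2]*1000).astype(np.float32)))
    q=near(P,(.588,-.018),.09,.13,.15); q=q[np.hypot(q[:,0]-.588,q[:,1]+.018)>.03]
    a=np.arctan2(q[:,1]+.018,q[:,0]-.588); q=q[(a>1.3)&(a<2.2)]; print('bar',q.mean(0).round(4),np.degrees(np.arctan2(q[:,1]+.018,q[:,0]-.588)).mean())
    q=near(P,(.48,.32),.06,.125,.145); print('jigtop',q.mean(0).round(4),rect(q))
    q=near(P,(.48,.32),.09,.155,.4); print('high near jig',len(q))
    q=near(P,(.6,-.02),.25,.19,.6); print('high near tree',len(q), q.max(0) if len(q) else '')
    q=near(P,(.47,-.57),.2,.0,.8); print('toolbox',q.max(0) if len(q) else '')
p0=np.array([.588,-.018])
for s in (0,np.pi):
  for th in (95,130,185):
    t=np.radians(th); e=np.array([np.cos(t),np.sin(t)]); n=np.array([-e[1],e[0]])
    xy=p0+e*.078-n*.03
    for z in (.118,.35): 
        j=robot.ik([*xy,z],R(t+s)); print(s,th,z,None if j is None else np.round(j,0))
E
```

```text
top post [ 0.589  -0.0189  0.1637] ((589.89111328125, -19.309858322143555), 15.204243659973145)
bar [0.5738 0.0399 0.1391] 103.66954195461254
jigtop [0.4812 0.3267 0.1343] (array([481.6, 327.4]), array([18.5, 69.9]), 8.5, 261)
high near jig 0
high near tree 5 [ 0.81265483 -0.09168587  0.19157293]
toolbox [ 0.66914081 -0.37065572  0.14027989]
side post [ 0.5871 -0.0144  0.1628] ((588.9857788085938, -17.59873390197754), 15.626154899597168)
bar [0.5743 0.037  0.1399] 104.10722837014396
jigtop [0.4797 0.3319 0.1341] (array([480.7, 328.5]), array([18.7, 72.1]), 8.6, 276)
high near jig 0
high near tree 2 [ 0.81865448 -0.13943043  0.19989867]
toolbox [ 0.66803133 -0.37289625  0.20191176]
0 95 0.118 [  24.   20.  -15.    0.  -55. -109.]
0 95 0.35 [  24.   12.    5.    0.  -83. -109.]
0 130 0.118 [ 26.  16. -22.   0. -53. -76.]
0 130 0.35 [ 26.   7.  -2.   0. -82. -76.]
0 185 0.118 [ 23.  11. -29.   0. -51. -18.]
0 185 0.35 [ 23.   1.  -8.   0. -81. -18.]
3.141592653589793 95 0.118 [ 24.  20. -15.   0. -55.  71.]
3.141592653589793 95 0.35 [ 24.  12.   5.   0. -83.  71.]
3.141592653589793 130 0.118 [ 26.  16. -22.   0. -53. 104.]
3.141592653589793 130 0.35 [ 26.   7.  -2.   0. -82. 104.]
3.141592653589793 185 0.118 [ 23.  11. -29.   0. -51. 162.]
3.141592653589793 185 0.35 [ 23.   1.  -8.   0. -81. 162.]
```

```bash
cat >> h.py <<'E'
AX=np.array([.5893,-.0185])
def finger(phi,r=.078,off=.0195,z=.118):
    t=np.radians(phi); e=np.array([np.cos(t),np.sin(t)]); n=np.array([-e[1],e[0]])
    return [*(AX+e*r-n*off),z], R(t), n
E
python3 - <<'E'
from h import *
x=robot.read_position(); robot.servo_line([x[0],x[1],.38],speed=.3)
robot.move_gripper(0)
p,o,_=finger(91); robot.goto([p[0],p[1],.33],o); print(robot.read_t())
robot.servo_line([p[0],p[1],.22],speed=.25)
robot.servo_line(p,speed=.1); F0=np.array(robot.read_force()); print(robot.read_t(),F0,np.round(robot.read_position(),4))
phi=91; log=[]
while phi<149:
    phi+=3 if phi>106 else 1.5
    p,o,n=finger(phi); robot.servo_line(p,o,speed=.06)
    F=np.array(robot.read_force())-F0; ft=-F[:2]@n; log.append((phi,round(ft,1),round(F[2],1),round(robot.read_t(),2)))
    if ft>13: break
print(log)
E
```

```text
5.2167
6.975 [-0.00875564 -0.23187212 -0.89699834] [0.6079 0.06   0.1188]
[(92.5, np.float64(0.6), np.float64(1.2), 7.22), (94.0, np.float64(-0.2), np.float64(0.5), 7.47), (95.5, np.float64(0.5), np.float64(0.5), 7.72), (97.0, np.float64(0.0), np.float64(0.9), 7.97), (98.5, np.float64(-0.9), np.float64(0.8), 8.22), (100.0, np.float64(-0.1), np.float64(1.5), 8.47), (101.5, np.float64(0.2), np.float64(1.1), 8.72), (103.0, np.float64(4.8), np.float64(-2.0), 8.97), (104.5, np.float64(4.8), np.float64(-0.5), 9.22), (106.0, np.float64(5.4), np.float64(-1.9), 9.47), (107.5, np.float64(5.8), np.float64(-1.0), 9.72), (110.5, np.float64(4.7), np.float64(0.1), 9.97), (113.5, np.float64(6.0), np.float64(1.1), 10.22), (116.5, np.float64(4.7), np.float64(2.8), 10.47), (119.5, np.float64(3.7), np.float64(2.8), 10.72), (122.5, np.float64(4.6), np.float64(2.7), 10.97), (125.5, np.float64(5.0), np.float64(3.2), 11.22), (128.5, np.float64(4.6), np.float64(2.3), 11.47), (131.5, np.float64(4.9), np.float64(2.1), 11.72), (134.5, np.float64(4.8), np.float64(0.9), 11.97), (137.5, np.float64(5.0), np.float64(1.0), 12.22), (140.5, np.float64(4.9), np.float64(0.4), 12.47), (143.5, np.float64(4.2), np.float64(0.7), 12.72), (146.5, np.float64(4.5), np.float64(-0.0), 12.97), (149.5, np.float64(4.3), np.float64(0.0), 13.22)]
```

Run:
```python
from h import *
F0=np.array([-0.0,-.2,-.4]); phi=149.5; log=[]; t0=robot.read_t()
while phi<194:
    phi+=.6 if phi>152.5 else 1.5
    p,o,n=finger(phi); robot.servo_line(p,o,speed=.06)
    F=np.array(robot.read_force())-F0; ft=-F[:2]@n; log.append((round(phi,1),round(float(ft),1)))
    if ft>8.5: break
print(log,robot.read_t())
robot.dwell(.1); F=np.array(robot.read_force())-F0; print('hold',-F[:2]@n, robot.read_position())
if ft>8.5 and False: pass
```

```text
[(151.0, 5.6), (152.5, 7.0), (154.0, 6.0), (154.6, 5.9), (155.2, 5.8), (155.8, 6.9), (156.4, 6.3), (157.0, 6.8), (157.6, 6.4), (158.2, 6.1), (158.8, 5.6), (159.4, 5.9), (160.0, 6.1), (160.6, 6.9), (161.2, 9.1)] 16.975
hold 10.120722854766859 [0.52233645 0.02609805 0.1178679 ]
```

Run:
```python
from h import *
F0=np.array([-0.0,-.2,-.4]); phi=161.2
for k in range(6):
    phi+=.4
    p,o,n=finger(phi); robot.servo_line(p,o,speed=.06); robot.dwell(.05)
    F=np.array(robot.read_force())-F0; ft=-F[:2]@n; print(round(phi,1),round(float(ft),1),np.round(robot.read_position(),4),np.round(p,4))
    if ft>12.5: break
print(robot.read_t())
```

```text
161.6 11.9 [0.5222 0.026  0.1178] [0.5214 0.0246 0.118 ]
162.0 14.1 [0.5222 0.0259 0.1179] [0.5211 0.0241 0.118 ]
17.675
```

Run:
```python
from h import *
p,o,n=finger(161); x=np.array(robot.read_position()); x[:2]-=n*.025
robot.servo_line(x,speed=.1); x[2]=.24; robot.servo_line(x,speed=.3)
o=R(np.radians(188.5)); g=[.4812,.3280]
robot.goto([*g,.21],o); robot.move_gripper(.5); print(robot.read_t())
p,d,P=snap('top','top2'); p2,d2,P2=snap('side','side2')
for Q in (P,P2):
    q=near(Q,AX,.025,.155,.175); print('post',q.mean(0).round(4),cv2.minEnclosingCircle((q[:,:2]*1000).astype(np.float32)))
    q=near(Q,AX,.095,.132,.148); r=q[:,:2]-AX; a=np.degrees(np.arctan2(r[:,1],r[:,0]))%360; m=(np.hypot(*r.T)>.03)&(a>140)&(a<185); q=q[m]
    print('bar',q.mean(0).round(4),len(q),a[m].mean()); v,c=cv2.PCACompute(q[:,:2],None)[:2]; print('dir',np.degrees(np.arctan2(c[0,1],c[0,0])))
    q=near(Q,AX,.135,.15,.19); q=q[np.hypot(*(q[:,:2]-AX).T)>.09]; a=np.degrees(np.arctan2(q[:,1]-AX[1],q[:,0]-AX[0]))%360; q=q[(a>140)&(a<185)]; print('pins',q.round(4).tolist())
a=cv2.imread('pics/top2.png'); b=cv2.imread('pics/side2.png')
r=lambda i,y,x,h,w:cv2.resize(i[y:y+h,x:x+w],(400,600),interpolation=cv2.INTER_CUBIC)
cv2.imwrite('pics/z2.png',np.hstack([r(a,165,260,90,60),r(b,165,220,105,70)]))
robot.servo_line([*g,.101],speed=.15); robot.move_gripper(0); print(robot.read_t(),robot.read_grip_width()*88,robot.read_finger_force())
```

```text
20.6417
post [ 0.589  -0.0189  0.1638] ((589.7911376953125, -19.25421142578125), 15.080554962158203)
bar [ 5.294e-01 -5.000e-04  1.396e-01] 242 163.4076738336398
dir -17.738019448426698
pins [[0.4924, 0.0233, 0.163], [0.4897, 0.0257, 0.1668], [0.4885, 0.0237, 0.1754], [0.4892, 0.0213, 0.1696], [0.4874, 0.0258, 0.1668], [0.4873, 0.0236, 0.1674], [0.4874, 0.0213, 0.1658], [0.4855, 0.0258, 0.1639], [0.4856, 0.0235, 0.1633], [0.4862, 0.0212, 0.1577], [0.4852, 0.0146, 0.1645], [0.4852, 0.0124, 0.1636], [0.4846, 0.0035, 0.1664], [0.4847, 0.0013, 0.1654], [0.4846, 0.0234, 0.153], [0.4827, 0.0148, 0.1665], [0.4832, 0.0124, 0.162], [0.4826, 0.0058, 0.1651], [0.4814, 0.0039, 0.1746], [0.4813, 0.0017, 0.1748], [0.483, -0.0011, 0.1606], [0.4815, 0.0168, 0.1582], [0.4815, 0.0146, 0.1574], [0.4814, 0.0123, 0.1582], [0.4808, 0.0057, 0.1611], [0.4799, 0.0037, 0.168], [0.4797, 0.0016, 0.1696], [0.4799, -0.0008, 0.167], [0.4798, 0.0168, 0.1537], [0.4795, 0.0146, 0.1549], [0.4796, 0.0123, 0.1539], [0.4792, 0.0056, 0.1555], [0.4785, 0.0035, 0.1608], [0.4785, 0.0013, 0.1604], [0.4774, 0.0146, 0.1537]]
post [nan nan nan] ((0.0, 0.0), 0.0)
bar [0.5252 0.0029 0.139 ] 133 161.8548067539721
dir -23.749709862215173
pins [[0.4865, 0.0299, 0.1732], [0.4909, 0.024, 0.1641], [0.4877, 0.0258, 0.1663], [0.4848, 0.0266, 0.1677], [0.4906, 0.0249, 0.1615], [0.4871, 0.0277, 0.1647], [0.4857, 0.0237, 0.1618], [0.4821, 0.0177, 0.1579], [0.4901, 0.0267, 0.1598], [0.4872, 0.0273, 0.161], [0.485, 0.0258, 0.1603], [0.4815, 0.0195, 0.1561], [0.4795, 0.0171, 0.1546], [0.4897, 0.028, 0.1576], [0.4868, 0.0285, 0.1587], [0.4855, 0.0241, 0.1554], [0.4791, 0.0184, 0.1524], [0.4772, 0.0158, 0.1508], [0.4895, 0.0285, 0.1546], [0.487, 0.0278, 0.1547], [0.4845, 0.0272, 0.1549], [0.4872, 0.0273, 0.1509], [0.4847, 0.0265, 0.1509]]
22.1667 17.87522887743723 29.988682866096497<stdin>:8: RuntimeWarning: Mean of empty slice.
  ret = um.true_divide(
```

View pics/z2.png

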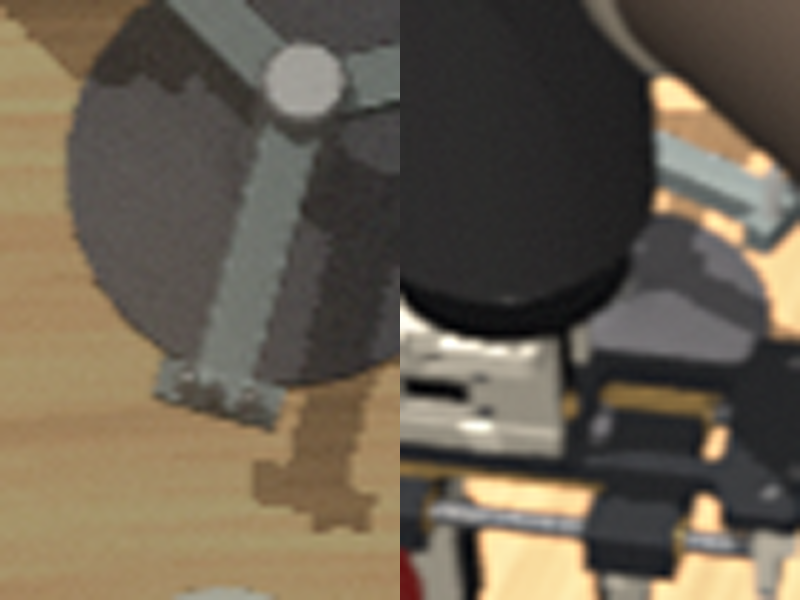

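```bash
cat >> h.py <<'E'
SEAT=np.array([.4844,.0142]); PSI=np.radians(-17.9)
JX=np.array([np.cos(PSI),np.sin(PSI)]); JY=np.array([-JX[1],JX[0]])
def place(zm,dx=0,dy=0,dyaw=0): # zm mouth height
    return [*(SEAT-JX*.0185+JY*.0006+JX*dx+JY*dy),zm+.041],R(PSI+np.pi+np.radians(dyaw))
E
python3 - <<'E'
from h import *
x=robot.read_position(); robot.servo_line([x[0],x[1],.285],speed=.25); print(robot.read_position())
p,o=place(.245); robot.goto(p,o)
p,o=place(.182); robot.servo_line(p,o,speed=.15); robot.dwell(.2); print(robot.read_t(),robot.read_force(),np.round(robot.read_position(),4),np.round(p,4))
f,cx,cy,V=K('top')
d=(np.array([292.42,223.75])-[cx,cy])/f; ray=V[:3,:3].T@[d[0],d[1],1]; c=-V[:3,:3].T@V[:3,3]; s=(.14-c[2])/ray[2]; print('seat px->',(c+s*ray).round(4))
f,cx,cy,V=K('side'); q=V[:3,:3]@[*SEAT,.17]+V[:3,3]; print('side px',q[:2]/q[2]*f+[cx,cy])
snap('side','side3'); snap('top','top3')
b=cv2.imread('pics/side3.png'); u,v=(q[:2]/q[2]*f+[cx,cy]).astype(int)
cv2.imwrite('pics/z3.png',cv2.resize(b[v-45:v+45,u-60:u+60],(800,600),interpolation=cv2.INTER_CUBIC)); print(u-60,v-45)
E
```

```text
[0.4804591  0.3275492  0.28318181]
24.9917 [ 0.70051056  0.13284784 -2.33909682] [0.4677 0.0208 0.224 ] [0.467  0.0205 0.223 ]
seat px-> [0.4865 0.013  0.14  ]
side px [287.56065174 191.35181699]
227 146
```

View pics/z3.png

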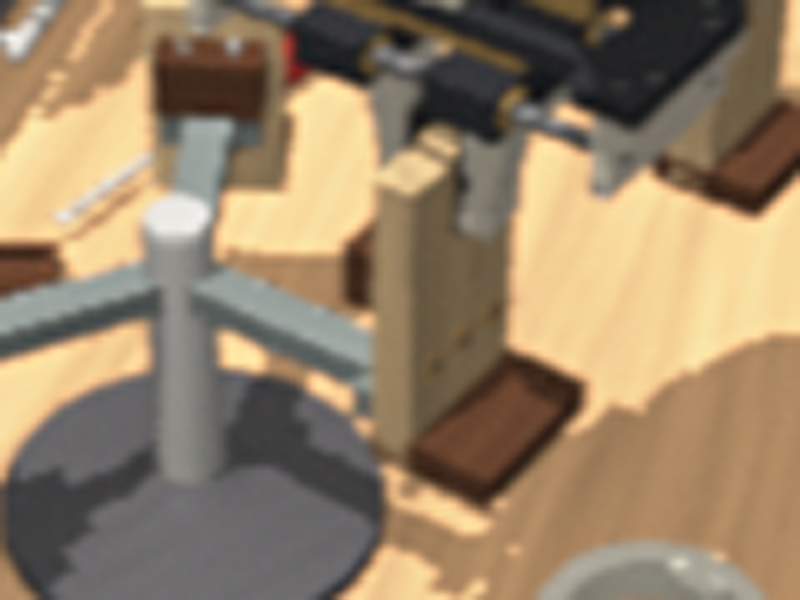

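```bash
cat >> h.py <<'E'
def descend(z0,z1,step,dx=0,dy=0,dyaw=0,zlim=8,llim=8,F0=None):
    F0=np.array(robot.read_force()) if F0 is None else np.array(F0); z=z0
    while z>z1+1e-6:
        z=max(z-step,z1); p,o=place(z,dx,dy,dyaw); robot.servo_line(p,o,speed=.03)
        F=np.array(robot.read_force())-F0; x=np.array(robot.read_position())
        a=(F[:2]@JX,F[:2]@JY,F[2]); M=robot.read_ft_torque()
        print(round(z*1e3,1),'act',round((x[2]-.041)*1e3,1),'F(jx,jy,z)',np.round(a,1),'M',np.round(M,2))
        if a[2]>zlim or np.hypot(a[0],a[1])>llim: print('ABORT'); break
    print('t',robot.read_t()); return z
E
python3 - <<'E'
from h import *
P=cloud('side',np.load('pics/side3.npy'))
x=np.array([.4677,.0208])
q=near(P,x,.05,.19,.2555); r=q[:,:2]-x; a=r@JX*1e3; b=r@JY*1e3
m=(np.abs(a)<14)&(b>25)
print('end face: n',m.sum(),'b p50,90',np.percentile(b[m],[50,75,90]),'a range',np.percentile(a[m],[3,50,97]), 'z',q[m][:,2].max())
t=m&(q[:,2]>.2545-.006); print('top a',np.percentile(a[m&(q[:,2]>.25)],[2,98]))
robot.servo_line(place(.182)[0],speed=.05)
descend(.182,.160,.002,zlim=6,llim=6)
E
```

```text
end face: n 180 b p50,90 [33.73237793 34.43319038 35.15726416] a range [-10.89637045  -3.68837874   7.91795042] z 0.2548854208223005
top a [-10.91056188   6.60744545]
180.0 act 179.8 F(jx,jy,z) [-0.7  0.3  0.4] M [-0.04  0.1   0.02]
178.0 act 177.8 F(jx,jy,z) [-0.5 -0.5  0.8] M [0.03 0.02 0.  ]
176.0 act 175.8 F(jx,jy,z) [ 0.3 -1.1 -0.2] M [ 0.    0.1  -0.05]
174.0 act 173.9 F(jx,jy,z) [-0.1  0.   0.6] M [0.04 0.06 0.03]
172.0 act 171.9 F(jx,jy,z) [-0.5 -0.5  0.7] M [ 0.04  0.08 -0.03]
170.0 act 169.8 F(jx,jy,z) [-0.5 -0.4  0.6] M [0.04 0.1  0.02]
168.0 act 167.8 F(jx,jy,z) [-0.7 -0.3  0.1] M [ 0.09  0.05 -0.  ]
166.0 act 165.8 F(jx,jy,z) [-0.4  0.  -0.5] M [ 0.03  0.09 -0.01]
164.0 act 163.8 F(jx,jy,z) [-1.5  0.5  0.1] M [0.01 0.08 0.02]
162.0 act 161.9 F(jx,jy,z) [-0.3  0.5  0.6] M [ 0.04  0.12 -0.02]
160.0 act 159.8 F(jx,jy,z) [ 0.  -0.8  0.8] M [ 0.1   0.08 -0.  ]
t 28.0917
```

Run:
```python
from h import *
descend(.160,.1405,.0015,zlim=11,llim=8,F0=[.5,.1,-2.3])
```

```text
158.5 act 158.4 F(jx,jy,z) [-0.9 -0.6  1.5] M [0.01 0.13 0.04]
157.0 act 156.9 F(jx,jy,z) [-0.8 -1.1 -0.5] M [ 0.03  0.13 -0.03]
155.5 act 155.4 F(jx,jy,z) [-1.   0.5  1.4] M [-0.04  0.08 -0.02]
154.0 act 153.8 F(jx,jy,z) [-1.1 -0.8  0.7] M [ 0.21  0.39 -0.  ]
152.5 act 152.2 F(jx,jy,z) [-3.2 -0.4 -0.4] M [ 0.54  0.98 -0.04]
151.0 act 150.6 F(jx,jy,z) [-3.8  0.6  0.1] M [ 0.76  1.29 -0.01]
149.5 act 149.1 F(jx,jy,z) [-3.2 -0.2 -0.8] M [0.45 1.34 0.01]
148.0 act 147.7 F(jx,jy,z) [-3.4 -0.7 -2. ] M [0.46 1.41 0.02]
146.5 act 146.3 F(jx,jy,z) [-3.8  0.3 -0.6] M [0.51 1.39 0.06]
145.0 act 144.8 F(jx,jy,z) [-2.8  0.7 -1.7] M [0.49 1.32 0.03]
143.5 act 143.3 F(jx,jy,z) [-3.6  0.  -1.2] M [ 0.54  1.36 -0.01]
142.0 act 141.8 F(jx,jy,z) [-3.8 -1.  -1.4] M [ 0.42  1.29 -0.  ]
140.5 act 140.3 F(jx,jy,z) [-3.7 -0.1 -1.9] M [0.42 1.38 0.  ]
t 31.3417
```

Run:
```python
from h import *
print(robot.read_force(),robot.read_ft_torque(),np.round(robot.read_position(),4),np.round(place(.1405)[0],4),robot.read_grip_width()*88,robot.read_finger_force()); print(np.round(robot.read_tcp_rot(),3).tolist(),np.round(R(PSI+np.pi),3).tolist())
_,_,P=snap('side','side4'); snap('top','top4')
b=cv2.imread('pics/side4.png'); a=cv2.imread('pics/top4.png')
cv2.imwrite('pics/z4.png',np.hstack([cv2.resize(b[150:255,255:325],(400,600),interpolation=cv2.INTER_CUBIC),cv2.resize(a[170:260,265:325],(400,600),interpolation=cv2.INTER_CUBIC)]))
x=np.array(robot.read_position())[:2]; q=near(P,x,.05,.09,.2135); r=q[:,:2]-x; A=r@JX*1e3; B=r@JY*1e3
m=(np.abs(A)<14)&(B>25)
for z in (.11,.13,.15,.17,.19,.205): 
    k=m&(abs(q[:,2]-z)<.009); print(z,np.percentile(A[k],[3,50,97]).round(1),np.median(B[k]).round(1))
print('top z',q[m][:,2].max())
q=near(P,AX,.025,.155,.175); print('post',cv2.minEnclosingCircle((q[:,:2]*1000).astype(np.float32)))
```

```text
[-3.09693107  1.1310878  -4.21604937] [4.21501416e-01 1.37910060e+00 1.03957038e-03] [0.4668 0.0204 0.1813] [0.467  0.0205 0.1815] 17.717518963657305 29.989746809005737
[[-0.307, -0.952, -0.0], [-0.952, 0.307, -0.0], [0.0, 0.0, -1.0]] [[-0.307, -0.952, 0.0], [-0.952, 0.307, 0.0], [-0.0, 0.0, -1.0]]
0.11 [-10.3  -4.2   5.8] 33.8
0.13 [-10.6  -4.5   5.3] 33.0
0.15 [-10.7  -4.    5.9] 33.9
0.17 [-10.6  -3.3   5.8] 33.2
0.19 [-10.8  -3.5   6.1] 33.8
0.205 [-10.2  -4.    5.9] 34.0
top z 0.21328882162507337
post ((587.8865966796875, -17.07984161376953), 15.018219947814941)
```

View pics/z4.png

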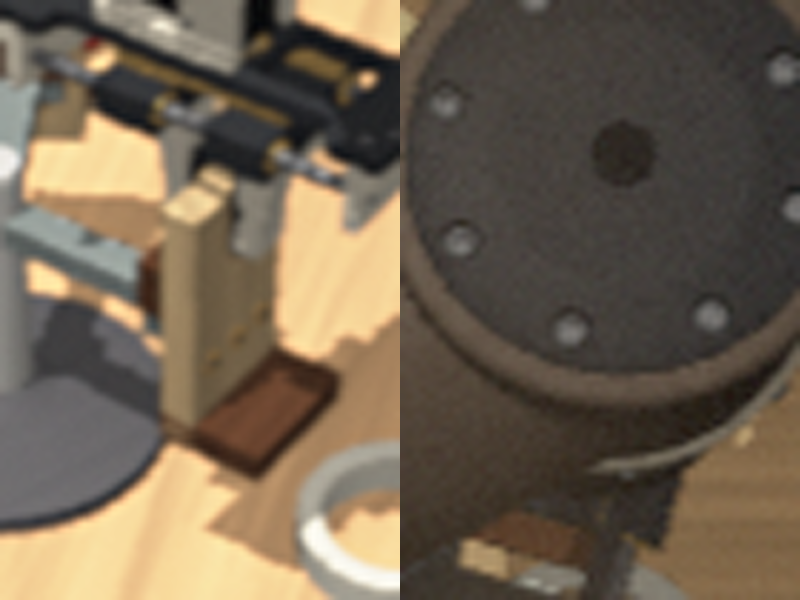

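Run:
```python
from h import *
descend(.1405,.1355,.0005,zlim=5,llim=9,F0=[-3.1,1.1,-4.2])
```

```text
140.0 act 140.1 F(jx,jy,z) [-0.1 -1.4  2.9] M [0.18 1.52 0.03]
139.5 act 140.1 F(jx,jy,z) [-1.8 -1.   7. ] M [ 0.18  2.23 -0.06]
ABORT
t 31.9417
```

Run:
```python
from h import *
robot.dwell(.2); robot.servo_line(place(.1399)[0],speed=.03); robot.move_gripper(.45); robot.dwell(.2); print(robot.read_force(),robot.read_grip_width())
x=robot.read_position(); robot.servo_line([x[0],x[1],.30],speed=.12); 
robot.goto([.45,-.25,.33],R(PSI+np.pi)); print(robot.read_t())
_,_,P=snap('top','top5'); _,_,P2=snap('side','side5')
for Q in (P,P2):
    q=near(Q,SEAT-JX*.0185,.06,.207,.225); print('jigtop',q.mean(0).round(4) if len(q) else '',rect(q) if len(q)>3 else '')
    q=near(Q,AX,.025,.155,.175); print('post',len(q) and cv2.minEnclosingCircle((q[:,:2]*1000).astype(np.float32)))
b=cv2.imread('pics/side5.png'); a=cv2.imread('pics/top5.png')
cv2.imwrite('pics/z5.png',np.hstack([cv2.resize(b[150:255,255:325],(400,600),interpolation=cv2.INTER_CUBIC),cv2.resize(a[165:255,260:320],(400,600),interpolation=cv2.INTER_CUBIC)]))
```

```text
[-0.23605806 -0.55566229 -0.53719805] 0.4518506398454285
35.4083
jigtop [0.4654 0.0202 0.2144] (array([465.6,  20.1]), array([69.4, 18.1]), 72.9, 284)
post ((589.6650390625, -18.69472312927246), 14.662662506103516)
jigtop [0.4639 0.0246 0.2136] (array([463.9,  21.6]), array([72.8, 20. ]), 71.7, 177)
post ((587.6373291015625, -17.65907859802246), 15.602153778076172)
```

View pics/z5.png

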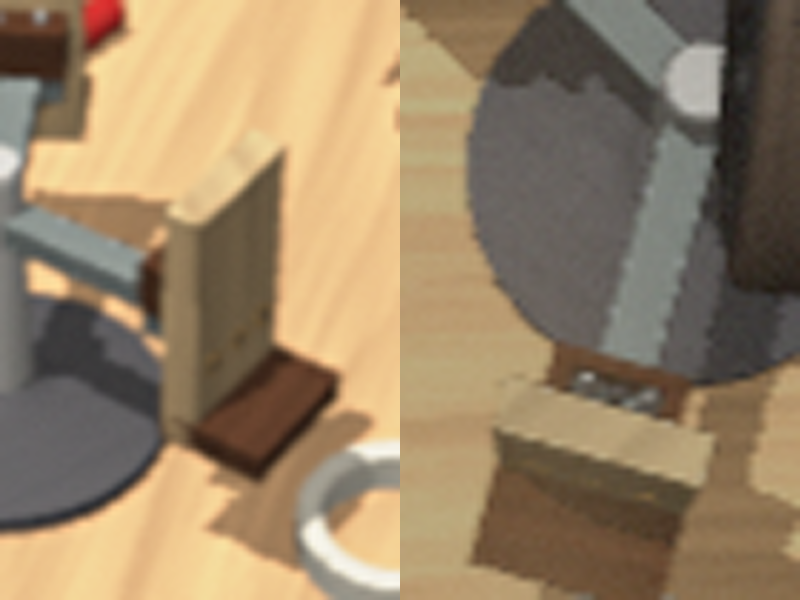

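Run:
```python
from h import *
for n in ('top2','top5'):
    P=cloud('top',np.load(f'pics/{n}.npy')); r=P[...,:2]-AX; a=np.degrees(np.arctan2(r[...,1],r[...,0]))%360; R_=np.hypot(r[...,0],r[...,1])
    m=(P[...,2]>.13)&(P[...,2]<.15)&(R_>.03)&(R_<.09)&(a>130)&(a<200)
    print(n,m.sum(),a[m].mean().round(2),[int(np.where(m[v])[0].min()) for v in range(192,214,3)],[int(np.where(m[v])[0].max()) for v in range(204,216,3)])
```

```text
top2 224 163.47 [297, 297, 296, 295, 294, 293, 292, 291] [302, 301, 300, 300]
top5 224 163.31 [297, 297, 296, 295, 294, 293, 292, 291] [302, 301, 300, 300]
```

The tree hasn't moved from its stop, the jig is fully home, and the gripper is clear of everything.

```bash
python3 -c "
from rig import robot
print(robot.job_done())"
```

```text
the job is handed in; nothing more can be done
None
```

The tree was turned anticlockwise to its stop, the socketed plywood jig was pressed fully home on the empty branch and released, and the job was handed in at about 35 s; the highest force I read on the tree was about 14 N.

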